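Set the valve cradle one hole longer and keep its plunger home

ROBOT

A 6-joint arm with a two-finger parallel gripper is mounted at the origin on the work surface. World frame = base frame: x ahead of the robot, y to its left, z up, the work surface at z = 0. Lengths are in m, angles in rad, forces in N, time in s.
With the tool pointing down it reaches from about 0.325 to 0.775 m from the base axis. Payload 5.5 kg.
Tool frame: the origin (TCP) lies at the very end of the fingers, on their centre line; the grasp point (between the pads) lies 19 mm behind it; z points along the fingers, y is the line along which they close (so a half turn about z gives the same grasp; the last joint's range is limited). The gripper opens to 88 mm and grips with 3 to 60 N. Pads are 20 mm wide; open, the fingers measure 115 mm over their backs; the gripper's body (75 mm by 178 mm) begins 61 mm behind the grasp point.
Start: joints at [-1.222, 0.091, 1.231, -0, 1.82, -0.057], TCP at [0.237, -0.551, 0.223] pointing down, gripper open.
Joint ranges: [-2.87, 2.87], [-0.86, 2.18], [0.17, 2.46], [-1.51, 4.65], [0.06, 2.69], [-2.65, 2.65]. Speed limits (rad/s): [2.57, 2.57, 3.01, 3.14, 3.14, 3.14].

INTERFACE

Orientations are given as a unit quaternion [x, y, z, w].
In Python, from workcell import state, grab_frame, camera_model, sign_off gives the robot as it stands.
- The arm moves only by the tool servo_tool, never from a script. Its arguments are lists of equal length, an entry for each row: "translation": the shift along the tool's x, y, z in units of 40 mm (1.0 is 40 mm), a list of three; "turn": the turn about the tool's z in units of 8 degrees (1.0 is 8 degrees); "jaw": the finger opening in mm, from 0 to 87.8. In form: {"translation": [[dx, dy, dz], ...], "turn": [turn, ...], "jaw": [jaw, ...]}. A call has 1 to 8 rows; each row shifts and turns the commanded pose from where the row before left it, along the tool's axes as they then stand; what a row does not reach is not made up. A row lasts 1/8 s, in which the tool goes at most 62.5 mm and 10.7 degrees, less where a joint would pass 70% of its speed; a pose out of reach is approached as far as the arm can. A call is refused whole if a number of a shift passes 1 or a number of a turn 1, either way. A call with a gripper value outside its range is refused whole. The fingers move at their own pace and stop on an object; "grip_force" is the grip in N (left out, the last holds). Time passes only in rows, so rows that do not move let the fingers close. It gives the time, the measured TCP pose, the force, the opening and the grip force at its end, in the units of the state.
- state(): the state, without advancing time (a new reading comes with each control period).
- grab_frame(name): name is "side" or "top"; returns the picture (384x512x3 uint8, red, green, blue); there is no depth.
- camera_model(name): a dict with "fx", "fy", "cx", "cy" (pixels), "extrinsics" (4x4, takes a point from world to camera coordinates). Camera axes: x right, y up, looking along -z (the intrinsics and any distortion apply to the point x, -y, -z); pixel columns grow to the right and rows downward; lengths in m; the calibration is good to about 2 mm. A picture is of the moment at which its call begins. camera_model takes no time and is no camera call.
- sign_off(): hands the job in; it is judged then, once.
The state is a dict: "time": time; "joint_positions": joint angles; "joint_vel": joint speeds; "joint_efforts": joint torques, N m; "tool_pos": TCP position; "orientation": TCP orientation; "wrist_force": force on the tool from outside, world axes, zero at the start; "moment": the same for the moment, N m; "gripper_width": opening from 0.0 (shut) to 1.0 (fully open); "grip_force": force on a finger pad.
Only numpy, scipy, OpenCV 4.12 (cv2) and the standard library are available. Lean on these libraries where they do the work, as an engineer would, in place of code of your own. Each camera call takes 0.05 s, during which the arm holds its last target. There are 200 camera calls.

TASK

Set up the bench cradle for the next, longer valve: fit the loose V-rest onto the square post of the sliding sleeve, pushed fully down and with its V running along the tube like the V of the fixed rest. Then lift the sleeve's spring plunger by its black knob, slide the sleeve to the next hole, away from the fixed rest, and let the pin go fully home in that hole. Finish with the knob still gripped, keeping the pin home and the sleeve in place so that a colleague can tighten the clamp screw; do not disturb the parts standing around the cradle.

Things in the scene. Friction and masses are not known exactly. Their poses are not given: they have to be found in the camera images.
- rest_center (a point): Centre of the loose V-rest (0.4 kg, 76 mm high, upright), 38 mm above its underside. Dark socket 40 x 40 mm, 44 high; square bore 21.6 mm, 32 deep, open below. On top a bright 90 degree V, 71 mm wide. z up, y along the V, x across. The V's ends (y = +20, -20 mm) are flat, flush with the socket: grasp there from above, closing along y (40 mm). Half a turn about z makes no difference.
- post_top (a point): Centre of the top of the square steel post on the sliding sleeve, 95 mm above the bench. Post 20 x 20 mm, 30 high, top 7 mm tapered to 14 x 14; faces square to x and y. z up, y along the tube, away from the fixed rest (the way the sleeve must go), x across. Fitted, the V-rest stands on the sleeve's top, its centre 8 mm above this point, its y parallel to this y (either way round).
- cradle: The cradle, fixed to the bench: a 40 mm square punched steel tube 460 mm long along its y, on two feet; origin on the bench under the tube's middle, z up. The fixed V-rest (140 mm high) is at y = -205 mm. Grey sleeve: 160 x 50 mm, top 65 mm high, 25 mm beyond the post along +y, 135 mm along -y. Its black clamp screw sticks out 63 mm to +x, 40 mm up: leave it alone.
- knob: Black round plunger knob, 28 mm across, 24 mm high, on the sleeve, 110 mm from the post along the post's -y (between post and fixed rest). Origin at the knob's centre, 108 mm above the bench with the pin home; axes as the post's. Below it is a steel housing 25 mm across, its top 85 mm above the bench. Lifting the knob straight up draws the pin.
- plunger (a joint): How far the plunger is drawn up, m: 0 pin fully home, 0.016 upper stop. The 10 mm round-nosed pin reaches 12 mm into the tube, so it is clear above 0.012. A spring pushes it down, 4 N when home, 6.5 N when drawn. Between holes a lowered pin rides on the tube (reads 0.012); over a hole it drops in, its nose centring it from up to 4 mm off.
- sleeve (a joint): Position of the sleeve along the tube, m; 0 at the hole it starts in, growing away from the fixed rest (along the post's y). Holes every 40 mm: the next one is at 0.040. The pin has 1 mm of play either way in a hole. About 3 N of sliding friction.
- valve_body_center (a point): Bystander: bronze valve body, a flanged barrel 130 mm long with 100 mm flanges on a 72 mm foot, 130 mm high; point on the barrel's axis, 80 mm above the bench. Leave it alone.
- flange_ring: Bystander: flat machined steel ring lying on the bench, 100 mm across, 14 mm thick; origin at the centre of its underside. Leave it alone.
- nut_box: Bystander: grey steel box 160 x 168 x 100 mm full of hexagon parts; origin at the centre of its underside. Leave it alone.
- spindle: Bystander: steel valve spindle 150 mm long and 25 mm thick lying on the bench along its x; origin at the middle of its underside. Leave it alone.
Mind the look-alikes: they are no part of the job. Of the things that look like the part that bears rest_center, the largest one is meant.

How it is judged:
By the outcome, as a careful person would: the job done as asked, in the order asked, and still so for the second after the job is handed in, while the arm keeps its last pose, push and grip.
It also fails if it takes over 51 s, if anything falls off the work surface, if the arm or the gripper's body presses on something with over 40 N, if the wrist force passes 120 N, or if a joint passes its speed limit or range.

## Working session

There is one attempt and no reset: what is moved stays moved. The work goes in short steps, Python scripts to look and compute and a tool call to move; the robot and the scene stay as the last step left them, time stands still between calls to the robot, and variables do not carry over. Pictures are saved under pics/ and viewed, at most 10 in all, crops included, and the job is handed in when it is done.

Besides the shell and the picture viewer there is one more tool, called after "Request:" in YAML: its name, and indented under it one key for each argument. servo_tool: Moves the arm, as the interface text tells. Its arguments: {"type":"object","properties":{"translation":{"type":"array","items":{"type":"array","items":{"type":"number"}}},"turn":{"type":"array","items":{"type":"number"}},"jaw":{"type":"array","items":{"type":"number"}},"grip_force":{"type":"number"}},"required":["translation","turn","jaw"]}

```bash
mkdir -p pics; cat > h.py <<'E'
import numpy as np, cv2
from workcell import state, grab_frame, camera_model
def proj(n,P):
    m=camera_model(n);E=np.array(m["extrinsics"]);P=np.atleast_2d(P)
    c=P@E[:3,:3].T+E[:3,3]; return np.c_[m["fx"]*c[:,0]/-c[:,2]+m["cx"], m["fy"]*-c[:,1]/-c[:,2]+m["cy"]]
def ray(n,u,v):
    m=camera_model(n);E=np.array(m["extrinsics"]);R=E[:3,:3]
    d=np.array([(u-m["cx"])/m["fx"],-(v-m["cy"])/m["fy"],-1.]);return -R.T@E[:3,3],R.T@d
def plane(n,u,v,z):
    o,d=ray(n,u,v);return o+d*(z-o[2])/d[2]
def save(n,f,crop=None,s=1):
    im=grab_frame(n)
    cv2.imwrite('pics/raw_'+f,im[...,::-1])
    if crop: a,b,c,d=crop; im=im[b:d,a:c]
    im=cv2.resize(im,None,fx=s,fy=s,interpolation=cv2.INTER_CUBIC)
    cv2.imwrite('pics/'+f,im[...,::-1])
E
python3 - <<'E'
from h import *
save('top','t0.png',None,1.5);save('side','s0.png',None,1.5)
for n in('top','side'):
    m=camera_model(n);print({k:v for k,v in m.items() if k!='extrinsics'},ray(n,256,192))
print(state())
E
```

```text
{'fx': 453.3100281552676, 'fy': 453.3100281552676, 'cx': 254.80309166988573, 'cy': 189.38233619483188} (array([ 0.33772638, -0.01990647,  1.50618335]), array([ 0.15321956, -0.00401163, -0.98820443]))
{'fx': 488.3141110911497, 'fy': 488.3141110911497, 'cx': 257.69646895896574, 'cy': 187.9017273906536} (array([0.21344285, 1.34952681, 0.90969503]), array([ 0.20027098, -0.83819882, -0.50734286]))
{'time': 0.1, 'joint_positions': array([-1.22170616e+00,  9.17481113e-02,  1.23176097e+00, -2.47087085e-05,
        1.81981452e+00, -5.66795492e-02]), 'joint_vel': array([-7.60155881e-05, -5.37430019e-04, -2.11396292e-03,  1.82736506e-03,
        2.19214599e-03, -2.62047383e-04]), 'joint_efforts': array([ 3.83213584e-03, -4.47856236e+01, -4.07569706e+01,  7.01922923e-02,
        2.83835776e-02, -1.32717273e-04]), 'tool_pos': array([ 0.23674369, -0.55102047,  0.22164373]), 'orientation': array([ 9.79489612e-01,  2.01492807e-01, -1.37935026e-04, -8.54497718e-04]), 'wrist_force': array([ 0.21927883, -0.39621693,  0.04795345]), 'moment': array([ 0.01815289, -0.05592577,  0.04264991]), 'grip_force': 0.0, 'gripper_width': 0.9993328970039045}
```

View pics/t0.png

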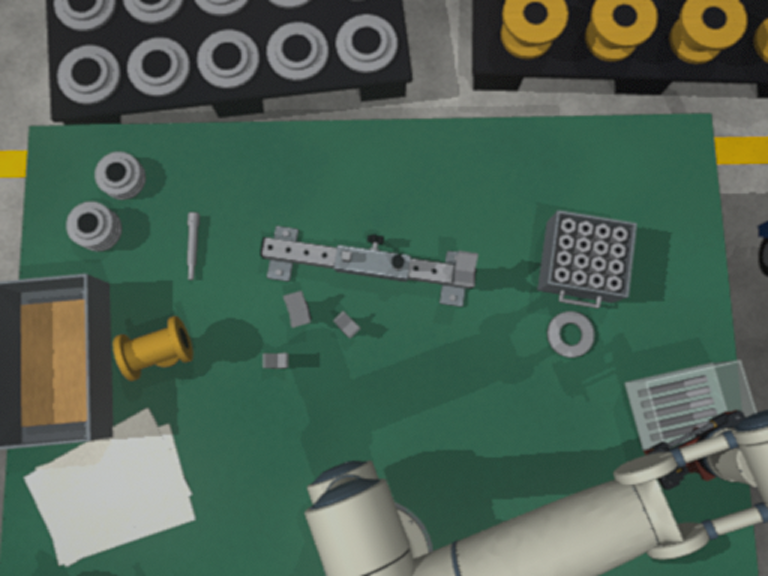

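View pics/s0.png

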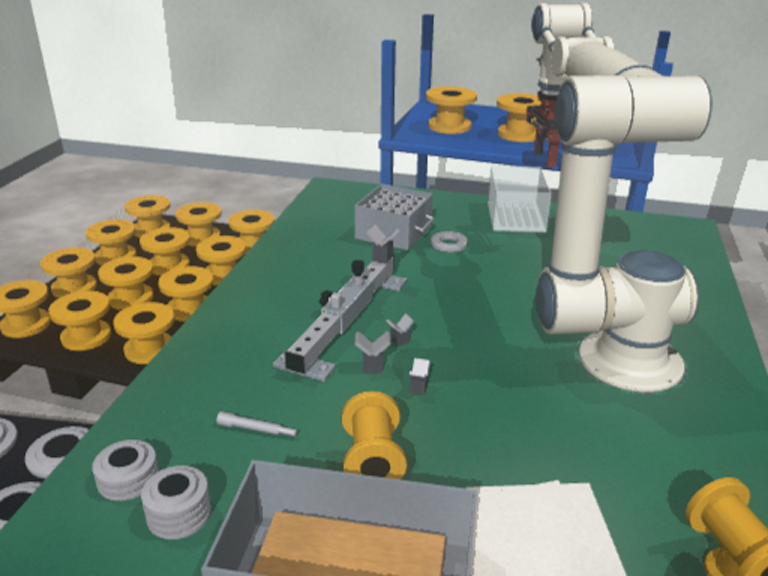

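Top view (1.5x pixels): the cradle runs from (265,247) to (475,270), with the fixed rest on the right at (462,267), the post at about (347,255) and the knob at (398,261). The V-rest candidates are A (297,308), B (346,323) and C (275,360). In the side view they are at (373,350), (400,328) and (420,375). A looks largest, so I'll check it in a crop.

```bash
python3 - <<'E'
from h import *
t=cv2.imread('pics/raw_t0.png')[145:255,165:325];s=cv2.imread('pics/raw_s0.png')[150:270,170:330]
cv2.imwrite('pics/c0.png',np.vstack([cv2.resize(t,(436*1,300),interpolation=cv2.INTER_CUBIC),cv2.resize(s,(436,300),interpolation=cv2.INTER_CUBIC)]))
E
```

```text
(no output)
```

View pics/c0.png

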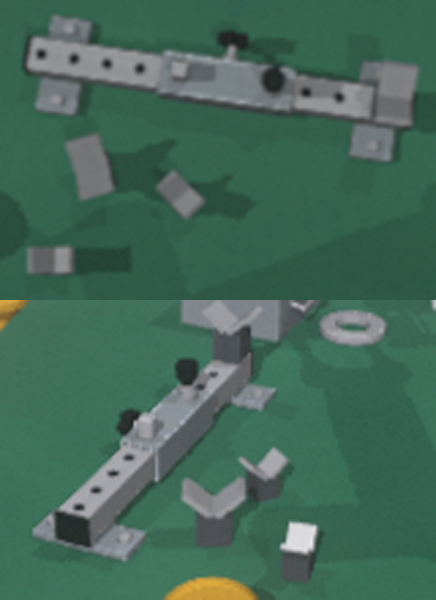

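The crop confirms A (crop 90,167, top view) as the largest loose V-rest. B (180,194) is smaller, and C (50,260) is smaller still. Next I'll measure A, the post, the knob and the cradle axis.

```bash
python3 - <<'E'
from h import *
im=cv2.imread('pics/raw_t0.png');hsv=cv2.cvtColor(im,cv2.COLOR_BGR2HSV);H,S,V=[hsv[...,i].astype(int) for i in range(3)]
def comp(mask,seed,box):
    m=np.zeros(S.shape,np.uint8);a,b,c,d=box;m[b:d,a:c]=mask[b:d,a:c]
    n,l,st,ce=cv2.connectedComponentsWithStats(m,connectivity=4);k=l[seed[1],seed[0]];return (l==k).astype(np.uint8),st[k],ce[k]
print('V',V[206,198],S[206,198],'green',V[230,220],S[230,220])
m,st,ce=comp((S<70)&(V>75),(198,205),(180,185,222,225));print('A',st,ce)
r=cv2.minAreaRect(cv2.findContours(m,0,2)[0][0]);print(r)
P=np.array([plane('top',u,v,.074) for u,v in cv2.boxPoints(r)]);print(P.round(4),np.linalg.norm(np.diff(P,axis=0),axis=1));
e=P[1]-P[0];
print('cen',P.mean(0), 'centroid@.06',plane('top',*ce,.062))
m,st,ce=comp((V<50),(265,174),(255,160,278,185));print('knob',st,ce,plane('top',*ce,.118))
print(V[160:180,224:240]);
E
```

```text
V 120 9 green 92 119
A [189 194  18  25 305] [197.6557377  205.62295082]
((197.71371459960938, 205.67636108398438), (22.931976318359375, 13.913783073425293), 75.0685806274414)
[[0.5496 0.1915 0.074 ]
 [0.5604 0.1486 0.074 ]
 [0.4889 0.1298 0.074 ]
 [0.4783 0.1724 0.074 ]] [0.04425405 0.07388084 0.04390949]
cen [0.5192751  0.16056495 0.074     ] centroid@.06 [0.52082783 0.16223924 0.062     ]
knob [262 170   7   8  43] [264.90697674 173.8372093 ] [ 0.60977006 -0.0543736   0.118     ]
[[ 93  95  93  92  92  92  92  93  97  99  99  99 100 100  97  97]
 [ 92  91  91  90  91  91  89  91  93  91  93  93  93  92  92  91]
 [ 93  91  92  92  90  92  90  89  90  90  91  89  90  90  89  89]
 [ 95 107 116 116 110 104  99  94  91  91  90  91  90  88  89  88]
 [105 134 156 154 140 129 125 119 108 113 118 110 100  96  95  91]
 [115 130 140 139 133 134 146 143 135 151 160 148 130 123 124 119]
 [134 132 131 123 120 121 124 122 124 138 149 150 149 149 157 158]
 [139 134 129 123 126 127 119 117 122 129 130 132 132 133 137 142]
 [138 133 124 120 142 153 148 145 145 132 114 106 107 108 109 121]
 [137 131 122 120 143 154 155 156 151 126 101  97 101 101 102 105]
 [136 132 125 125 143 155 156 157 149 119  93  96 101 102 104 102]
 [134 134 132 131 145 154 156 156 145 113  92  98 104 106 104 103]
 [134 134 133 127 128 135 140 144 132 102  91  99 104 105 103 103]
 [134 133 130 120 104  94  97 103 100  85  91 102 105 105 103 102]
 [134 134 129 122 106  94  90  90  87  92 106 112 112 113 112 112]
 [133 133 128 125 121 119 119 113 113 123 132 133 132 132 132 132]
 [134 133 128 126 124 126 125 125 127 134 136 138 136 137 136 137]
 [138 138 132 128 126 126 127 129 134 136 138 136 135 135 135 136]
 [134 134 127 122 120 124 131 140 143 143 144 144 141 140 138 136]
 [ 88  88  84  85  93 110 127 141 143 142 145 149 150 150 152 145]]
```

```bash
python3 - <<'E'
from h import *
V=cv2.cvtColor(cv2.imread('pics/raw_t0.png'),cv2.COLOR_BGR2GRAY).astype(float)
pts=[]
for u,v in [(40,55),(74,59),(107,63),(140,68),(306,92),(340,98)]:
    a,b=round(165+u/2.725),round(145+v/2.727)
    w=V[b-2:b+3,a-2:a+3];yy,xx=np.mgrid[b-2:b+3,a-2:a+3];k=np.clip(np.percentile(w,60)-15-w,0,None)
    c=((xx*k).sum()/k.sum(),(yy*k).sum()/k.sum());P=plane('top',*c,.059);pts.append(P[:2])
pts=np.array(pts);c=pts.mean(0);d=np.linalg.svd(pts-c)[2][0];d=d*np.sign(d[1])
t=(pts-c)@d;print(pts.round(4),'resid',((pts-c)@[d[1],-d[0]]).round(4));g=t/.04;print('spac',np.diff(t).round(4))
k0=np.round(g-g[0]);off=np.mean(t-.04*k0);print(off,(t-.04*k0-off).round(4))
for z,n,p in((.118,'knob',(264.9,173.84)),(.095,'post',(230.1,169.9))):
    q=plane('top',*p,z)[:2]-c;print(n,q+c,'along',q@d,'grid',(q@d-off)/.04,'lat',q@[d[1],-d[0]])
    for i in range(-1,2):
        kk=np.round((q@d-off)/.04)
    print('hole',c+d*(off+.04*kk))
print('dir',d,np.degrees(np.arctan2(-d[0],d[1])))
kn=c+d*(off+.04*np.round(((plane('top',264.9,173.84,.118)[:2]-c)@d-off)/.04));print('knob hole',kn,'post',kn+.11*d)
E
```

```text
[[ 0.6578  0.2214]
 [ 0.6513  0.1821]
 [ 0.6445  0.1426]
 [ 0.6379  0.1033]
 [ 0.6057 -0.0945]
 [ 0.5988 -0.1336]] resid [ 0.0001  0.0001 -0.0001 -0.0002  0.0003 -0.0001]
spac [-0.0398 -0.04   -0.0399 -0.2003 -0.0398]
0.15333333333333335 [-0.0001  0.0001  0.      0.0001 -0.0002  0.    ]
knob [ 0.6097616  -0.05435166] along -0.12663423916323951 grid -6.999189312414322 lat -0.002283681406157371
hole [ 0.61200941 -0.05475613]
post [0.6290292  0.05528451] along -0.015323603768591208 grid -4.216423427548114 lat -0.0011561944170190228
hole [0.63158189 0.06363694]
dir [0.16310398 0.98660888] -9.38710871690201
knob hole [ 0.61200941 -0.05475613] post [0.62995085 0.05377085]
```

A's centre is about (0.520, 0.161) with its V yaw at 14.7°. The knob is at (0.612, -0.055) and the post at (0.630, 0.054). The cradle axis is (0.163, 0.987), with hole residuals of 0.3 mm or less. The sizes and the 110 mm spacing match the description. I'm moving above A now.

Request:
servo_tool:
  translation:
    - [0,0,0]
    - [0.71,-0.96,0]
    - [0.71,-0.96,0]
    - [0.71,-0.96,0]
    - [0.71,-0.96,0]
    - [0.71,-0.96,0]
    - [0.71,-0.96,0]
    - [0.71,-0.96,0]
  turn: [1,0.06,0,0,0,0,0,0]
  jaw: [70,66,66,66,66,66,66,66]

```text
time: 1.1
tool_pos: [0.3604, -0.239, 0.2222]
orientation: [0.992, 0.128, -0.0, -0.0]
wrist_force: [-0.4, -0.2, 0.2]
gripper_width: 0.753
grip_force: 0.0
```

Request:
servo_tool:
  translation:
    - [0.71,-0.96,0]
    - [0.71,-0.96,0]
    - [0.71,-0.96,0]
    - [0.71,-0.96,0]
    - [0.71,-0.96,0]
    - [0.71,-0.96,0]
    - [0.71,-0.96,0]
    - [0.71,-0.96,0]
  turn: [0,0,0,0,0,0,0,0]
  jaw: [66,66,66,66,66,66,66,66]

```text
time: 2.1
tool_pos: [0.5018, 0.116, 0.2222]
orientation: [0.992, 0.129, -0.0, 0.0]
wrist_force: [0.0, -0.9, -0.4]
gripper_width: 0.753
grip_force: 0.0
```

```bash
cat >> h.py <<'E'
from scipy.spatial.transform import Rotation as Ro
def to(p,yaw=None):
    s=state();R=Ro.from_quat(s["orientation"]).as_matrix();d=np.array(p)-s["tool_pos"]
    cy=np.degrees(np.arctan2(R[1,0],R[0,0]))
    print('t',s['time'],'tcp',s["tool_pos"].round(4),'yaw',cy.round(2),'tilt',R[:,2].round(3),'F',s['wrist_force'].round(1),'M',s['moment'].round(2),'w',s['gripper_width']*87.8,'g',s['grip_force'])
    print('units tool',(R.T@d/.04).round(3),'turn units',None if yaw is None else ((cy-yaw)/8).round(3))
E
python3 - <<'E'
from h import *
to([.52,.161,.031],14.7)
E
```

```text
t 2.1 tcp [0.5018 0.116  0.2222] yaw 14.78 tilt [-0.001 -0.    -1.   ] F [ 0.  -0.9 -0.4] M [-0.02 -0.05  0.02] w 66.15292988435485 g 0.0
units tool [ 0.73  -0.972  4.78 ] turn units 0.01
```

Request:
servo_tool:
  translation:
    - [0.72,-0.97,0]
    - [0,0,1]
    - [0,0,1]
    - [0,0,1]
    - [0,0,0.7]
    - [0,0,0.5]
    - [0,0,0.5]
    - [0,0,0]
  turn: [0,0,0,0,0,0,0,0]
  jaw: [66,66,66,66,66,66,66,66]

```text
time: 3.1
tool_pos: [0.5186, 0.1591, 0.033]
orientation: [0.992, 0.129, -0.001, 0.0]
wrist_force: [1.2, -0.4, 0.6]
gripper_width: 0.751
grip_force: 0.0
```

```bash
python3 - <<'E'
from h import *
save('top','t1.png',(165,145,325,255),2.5);save('side','s1.png',(200,150,330,270),3)
to([.5193,.1606,.033],14.7)
t=cv2.imread('pics/t1.png');s=cv2.imread('pics/s1.png');cv2.imwrite('pics/c1.png',np.hstack([t,cv2.resize(s,(298,275))]))
E
```

```text
t 3.2 tcp [0.52   0.1594 0.0354] yaw 14.77 tilt [ 0.001  0.    -1.   ] F [-0.5  0.7  0. ] M [ 0.02 -0.01 -0.02] w 65.9915493046829 g 0.0
units tool [-0.009 -0.033  0.06 ] turn units 0.009
```

View pics/c1.png

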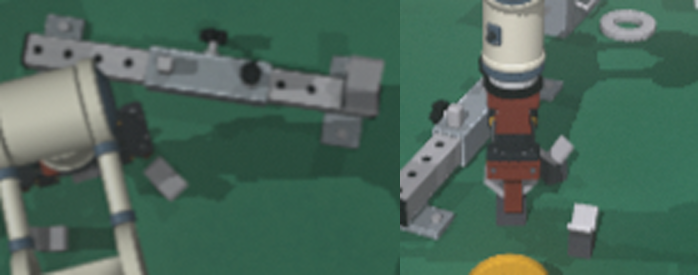

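The fingers straddle rest A: in the side crop the finger is at x≈513 and the socket centre at about 512. B and C have not moved. I'm closing and lifting.

Request:
servo_tool:
  translation:
    - [0,0,0]
    - [0,0,0]
    - [0,0,0]
    - [0,0,0]
    - [0,0,0]
    - [0,0,0]
  turn: [0,0,0,0,0,0]
  jaw: [45,36,36,36,36,36]
  grip_force: 35

```text
time: 3.95
tool_pos: [0.5199, 0.1601, 0.0355]
orientation: [0.992, 0.129, 0.001, -0.001]
wrist_force: [-0.9, 5.5, 5.6]
gripper_width: 0.455
grip_force: 35.0
```

Request:
servo_tool:
  translation:
    - [0,0,-0.4]
    - [0,0,-0.8]
    - [0,0,-0.8]
    - [0,0,-0.8]
    - [0,0,-0.6]
    - [0,0,0]
    - [0,0,0]
    - [0,0,0]
  turn: [0,0,0,0.8,0.8,0.8,0.62,0]
  jaw: [36,36,36,36,36,36,36,36]

```text
time: 4.95
tool_pos: [0.5192, 0.1585, 0.17]
orientation: [0.997, -0.082, -0.001, 0.001]
wrist_force: [0.8, -0.1, -3.1]
gripper_width: 0.455
grip_force: 35.0
```

```bash
python3 - <<'E'
from h import *
to([.630,.0538,.14],-9.4)
E
```

```text
t 4.95 tcp [0.5192 0.1585 0.17  ] yaw -9.39 tilt [-0.002 -0.002 -1.   ] F [ 0.8 -0.1 -3.1] M [ 0.08  0.02 -0.04] w 39.90709753625065 g 34.98607501387596
units tool [3.162 2.128 0.749] turn units 0.001
```

Request:
servo_tool:
  translation:
    - [0.8,0.53,0]
    - [0.8,0.53,0]
    - [0.8,0.53,0]
    - [0.5,0.35,0]
    - [0.26,0.18,0.25]
    - [0,0,0.25]
    - [0,0,0]
    - [0,0,0]
  turn: [0,0,0,0,0,0,0,0]
  jaw: [36,36,36,36,36,36,36,36]

```text
time: 5.95
tool_pos: [0.6299, 0.0558, 0.1508]
orientation: [0.997, -0.081, -0.0, -0.0]
wrist_force: [0.6, -0.1, -3.9]
gripper_width: 0.449
grip_force: 35.0
```

```bash
python3 - <<'E'
from h import *
to([.630,.0538,.136],-9.4)
save('side','s2.png',(180,130,300,220),6)
s=state();print(proj('side',[s['tool_pos']+[0,0,-.0355],[.63,.0538,.095],[.63,.0538,.065]]))
E
```

```text
t 5.95 tcp [0.6299 0.0558 0.1508] yaw -9.32 tilt [-0.  0. -1.] F [ 0.6 -0.1 -3.9] M [ 0.09 -0.01 -0.04] w 39.40529764349488 g 34.985652789473534
units tool [0.012 0.049 0.369] turn units 0.01
[[223.49314291 190.50376274]
 [223.83318855 195.73466106]
 [224.02095059 203.6028366 ]]
```

View pics/s2.png

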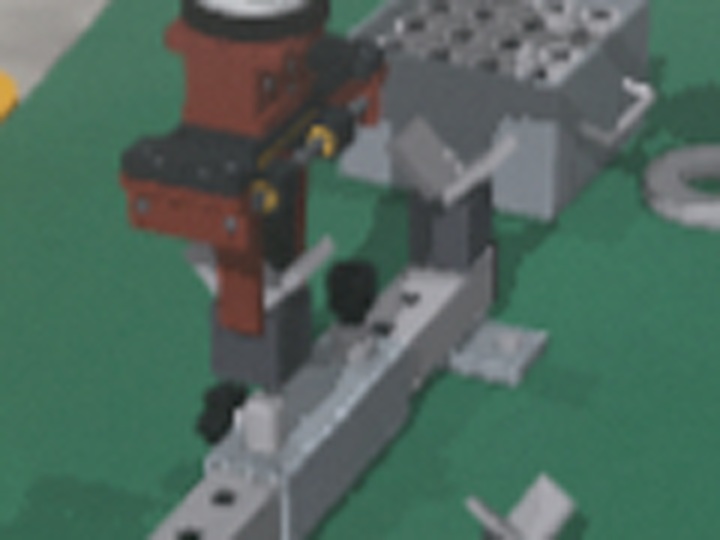

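The side crop shows the post top at (265,395) and the socket's underside centre near (263,365). Both match the projected points, so the rest is aligned over the post. I'm descending gently.

Request:
servo_tool:
  translation:
    - [0.01,0.05,0.2]
    - [0,0,0.2]
    - [0,0,0.15]
    - [0,0,0.1]
    - [0,0,0.1]
    - [0,0,0.1]
    - [0,0,0]
  turn: [0,0,0,0,0,0,0]
  jaw: [36,36,36,36,36,36,36]

```text
time: 6.88
tool_pos: [0.6299, 0.0535, 0.1161]
orientation: [0.997, -0.082, -0.001, -0.0]
wrist_force: [-3.2, 3.7, -3.0]
gripper_width: 0.452
grip_force: 35.0
```

```bash
python3 - <<'E'
from h import *
to([.630,.0538,.1005],-9.4)
E
```

```text
t 6.875 tcp [0.6299 0.0535 0.1161] yaw -9.36 tilt [-0.001  0.001 -1.   ] F [-3.2  3.7 -3. ] M [ 0.71  0.71 -0.04] w 39.682295034254864 g 34.99641112983227
units tool [ 0.001 -0.007  0.391] turn units 0.005
```

Request:
servo_tool:
  translation:
    - [0,0,0.1]
    - [0,0,0.1]
    - [0,0,0.1]
    - [0,0,0.1]
    - [0,0,0.04]
    - [0,0,0]
  turn: [0,0,0,0,0,0]
  jaw: [36,36,36,36,36,36]

```text
time: 7.62
tool_pos: [0.6298, 0.0534, 0.1005]
orientation: [0.997, -0.082, -0.0, -0.0]
wrist_force: [-8.0, 3.3, 5.4]
gripper_width: 0.449
grip_force: 35.0
```

```bash
python3 - <<'E'
from h import *
to([.630,.0538,.1005],-9.4)
E
```

```text
t 7.625 tcp [0.6298 0.0534 0.1005] yaw -9.37 tilt [-0.001  0.001 -1.   ] F [-8.   3.3  5.4] M [ 0.63  1.56 -0.09] w 39.402346307244876 g 34.97903153300285
units tool [ 0.004 -0.011  0.001] turn units 0.004
```

Request:
servo_tool:
  translation:
    - [-0.01,0,0.03]
    - [0,0,0.02]
    - [0,0,0]
  turn: [0,0,0]
  jaw: [36,36,36]

```text
time: 8.0
tool_pos: [0.6298, 0.0534, 0.1005]
orientation: [0.997, -0.082, 0.001, -0.0]
wrist_force: [-10.2, 3.3, 11.9]
gripper_width: 0.455
grip_force: 35.0
```

Request:
servo_tool:
  translation:
    - [0,0,0]
    - [0,0,0]
    - [0,0,0]
    - [0,0,0]
  turn: [0,0,0,0]
  jaw: [50,62,62,62]

```text
time: 8.5
tool_pos: [0.6301, 0.0528, 0.0967]
orientation: [0.997, -0.082, -0.0, 0.0]
wrist_force: [-0.2, 0.6, -0.1]
gripper_width: 0.706
grip_force: 0.0
```

Request:
servo_tool:
  translation:
    - [0,0,-0.2]
    - [0,0,-0.6]
    - [0,0,-0.8]
    - [0,0,-0.8]
    - [0,0,0]
  turn: [0,0,0,0,0]
  jaw: [62,62,62,62,62]

```text
time: 9.12
tool_pos: [0.6315, 0.0531, 0.1972]
orientation: [0.997, -0.082, 0.003, -0.0]
wrist_force: [-0.6, 0.1, -0.3]
gripper_width: 0.705
grip_force: 0.0
```

```bash
python3 - <<'E'
from h import *
to([.612,-.0548,.09],-9.4)
save('side','s3.png',(180,130,300,220),6)
E
```

```text
t 9.125 tcp [0.6315 0.0531 0.1972] yaw -9.39 tilt [ 0.007  0.    -1.   ] F [-0.6  0.1 -0.3] M [ 0.07 -0.01  0.  ] w 61.88261679334029 g 0.0
units tool [-0.059  2.743  2.677] turn units 0.001
```

View pics/s3.png

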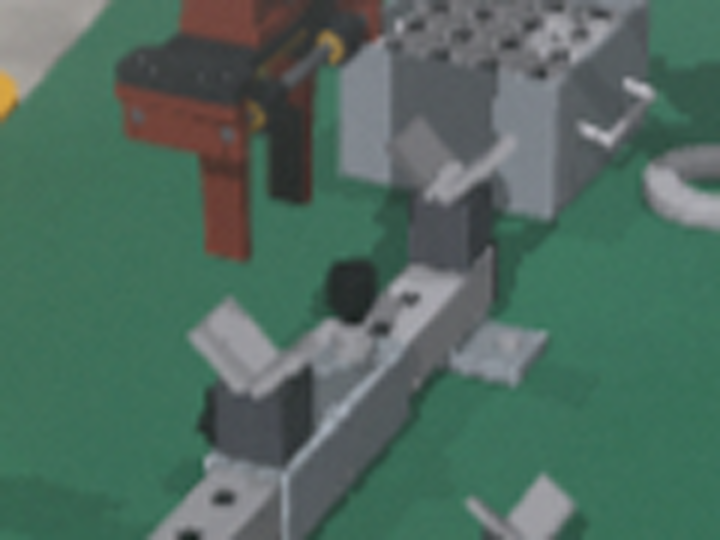

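The rest stands fully on the sleeve's top, with its socket base at (250,455) and its V parallel to the fixed rest's. Next is the knob.

Request:
servo_tool:
  translation:
    - [-0.02,0.9,0]
    - [-0.02,0.9,0]
    - [-0.01,0.7,0]
    - [0,0.26,0.3]
    - [0,0,0.8]
    - [0,0,0.8]
    - [0,0,0.5]
    - [0,0,0]
  turn: [0,0,0,0,0,0,0,0]
  jaw: [62,62,62,62,62,62,62,62]

```text
time: 10.18
tool_pos: [0.6087, -0.0548, 0.094]
orientation: [0.997, -0.082, -0.002, -0.0]
wrist_force: [-0.3, -0.1, 0.6]
gripper_width: 0.707
grip_force: 0.0
```

```bash
python3 - <<'E'
from h import *
to([.612,-.055,.090],-9.4)
save('side','s4.png',(190,120,290,210),6)
E
```

```text
t 10.175 tcp [ 0.6087 -0.0548  0.094 ] yaw -9.36 tilt [-0.005  0.001 -1.   ] F [-0.3 -0.1  0.6] M [0.05 0.01 0.02] w 62.07788183173408 g 0.0
units tool [ 0.082 -0.009  0.1  ] turn units 0.005
```

View pics/s4.png

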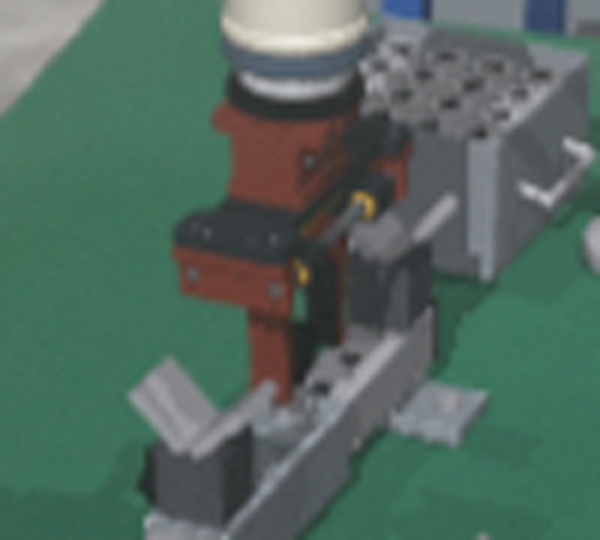

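The fingers straddle the knob and are clear of both rests. I'm trimming the position and gripping.

Request:
servo_tool:
  translation:
    - [0.05,0,0.08]
    - [0,0,0]
    - [0,0,0]
    - [0,0,0]
    - [0,0,0]
    - [0,0,0]
    - [0,0,0]
    - [0,0,0]
  turn: [0,0,0,0,0,0,0,0]
  jaw: [62,50,36,24,24,24,24,24]
  grip_force: 30

```text
time: 11.22
tool_pos: [0.6122, -0.0553, 0.0941]
orientation: [0.997, -0.082, 0.0, -0.0]
wrist_force: [1.0, 3.9, 3.0]
gripper_width: 0.313
grip_force: 30.0
```

```bash
python3 - <<'E'
from h import *
to([.612,-.055,.090+.014],-9.4)
E
```

```text
t 11.225 tcp [ 0.6122 -0.0553  0.0941] yaw -9.36 tilt [ 0.001  0.001 -1.   ] F [1.  3.9 3. ] M [ 0.85 -0.2  -0.06] w 27.504906513751383 g 30.00029146671295
units tool [-0.007 -0.006 -0.247] turn units 0.005
```

Request:
servo_tool:
  translation:
    - [0,0,-0.1]
    - [0,0,-0.1]
    - [0,0,-0.1]
    - [0,0,-0.05]
    - [0,0,0]
    - [0,0,0]
  turn: [0,0,0,0,0,0]
  jaw: [24,24,24,24,24,24]

```text
time: 11.98
tool_pos: [0.6119, -0.0561, 0.1071]
orientation: [0.997, -0.082, -0.0, 0.0]
wrist_force: [3.5, 1.1, -6.3]
gripper_width: 0.313
grip_force: 30.0
```

```bash
python3 - <<'E'
from h import *
to([.612,-.055,.0941+.0145],-9.4)
E
```

```text
t 11.975 tcp [ 0.6119 -0.0561  0.1071] yaw -9.4 tilt [-0.001 -0.    -1.   ] F [ 3.5  1.1 -6.3] M [ 0.3  -0.76  0.01] w 27.496617635064506 g 29.99874472618103
units tool [-0.003 -0.028 -0.036] turn units -0.001
```

Request:
servo_tool:
  translation:
    - [0,0,-0.04]
    - [0,-0.1,0]
    - [0,-0.2,0]
    - [0,-0.2,0]
    - [0,-0.2,0]
    - [0,-0.2,0]
    - [0,-0.1,0]
    - [0,0,0]
  turn: [0,0,0,0,0,0,0,0]
  jaw: [24,24,24,24,24,24,24,24]

```text
time: 12.98
tool_pos: [0.6188, -0.0154, 0.1095]
orientation: [0.997, -0.081, 0.0, -0.001]
wrist_force: [4.4, 1.2, -7.1]
gripper_width: 0.308
grip_force: 30.0
```

```bash
python3 - <<'E'
from h import *
to([.6122+.00652,-.0553+.03946,.0941],-9.4)
E
```

```text
t 12.975 tcp [ 0.6188 -0.0154  0.1095] yaw -9.33 tilt [ 0.     0.001 -1.   ] F [ 4.4  1.2 -7.1] M [ 0.12 -0.71 -0.01] w 27.047418793147425 g 29.998780488967896
units tool [0.001 0.012 0.384] turn units 0.008
```

Moved 40 mm. I'm lowering the pin now.

Request:
servo_tool:
  translation:
    - [0,0,0.1]
    - [0,0,0.1]
    - [0,0,0.1]
    - [0,0,0.08]
    - [0,0,0.03]
    - [0,0,0]
    - [0,0,0]
  turn: [0,0,0,0,0,0,0]
  jaw: [24,24,24,24,24,24,24]

```text
time: 13.85
tool_pos: [0.6188, -0.0158, 0.0941]
orientation: [0.997, -0.082, 0.001, -0.001]
wrist_force: [1.4, 5.0, 0.8]
gripper_width: 0.314
grip_force: 30.0
```

```bash
python3 - <<'E'
from h import *
to([.6122+.00652,-.0553+.03946,.0941],-9.4)
E
```

```text
t 13.85 tcp [ 0.6188 -0.0158  0.0941] yaw -9.36 tilt [ 0.001  0.001 -1.   ] F [1.4 5.  0.8] M [ 0.82 -0.35 -0.01] w 27.591342662841555 g 30.00007688999176
units tool [-0.003  0.     0.001] turn units 0.004
```

Request:
servo_tool:
  translation:
    - [0,0,0.05]
    - [0,0,0]
    - [0,0,0]
    - [0,0,0]
  turn: [0,0,0,0]
  jaw: [24,24,24,24]

```text
time: 14.35
tool_pos: [0.619, -0.0158, 0.0941]
orientation: [0.997, -0.082, 0.001, -0.0]
wrist_force: [-1.5, 4.5, 7.3]
gripper_width: 0.313
grip_force: 30.0
```

```bash
python3 - <<'E'
from h import *
to([.6122+.00652,-.0553+.03946,.0941],-9.4)
save('side','s5.png',(180,130,300,220),6)
E
```

```text
t 14.35 tcp [ 0.619  -0.0158  0.0941] yaw -9.36 tilt [ 0.003  0.001 -1.   ] F [-1.5  4.5  7.3] M [ 0.92  0.31 -0.03] w 27.505251638498894 g 30.001330375671387
units tool [-0.006  0.001 -0.001] turn units 0.005
```

View pics/s5.png

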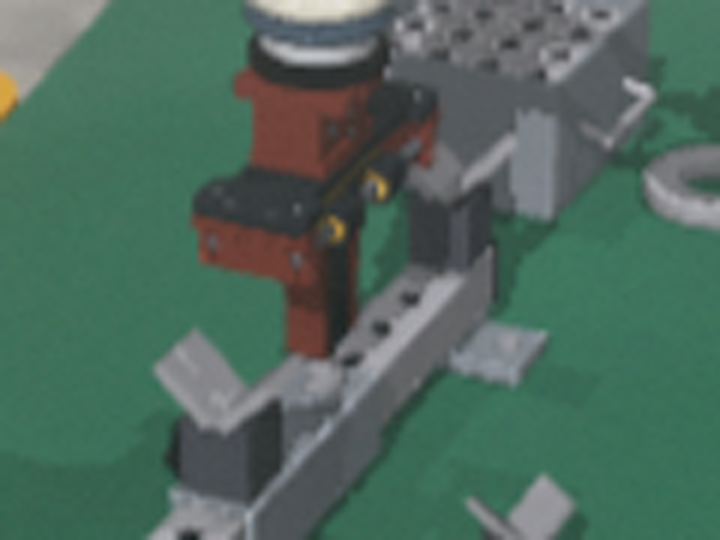

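The sleeve has moved on by one hole, with a third open hole now showing at (350,360). The rest is seated at (215,460), and the knob is gripped at its home height under a light downward push.

```bash
python3 -c "
from workcell import sign_off
print(sign_off())"
```

```text
the job is handed in; nothing more can be done
None
```

The job is handed in: the V-rest is fully down on the post with its V along the tube, the sleeve is one hole (40 mm) further from the fixed rest, and the pin is home with the knob still gripped, at 14.4 s of the 51 s allowed.

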